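# Snap the lid onto the stock tub of balm

### The job

The open metal tub with the balm tin in it is going back into stock. Take the lid that fits it, the larger of the two round metal lids with wooden knobs, set it on the tub and press it straight down until it snaps fully home, flat all round, then let go. Leave the tub standing where it is and leave the smaller lid alone.

Things in the scene. Friction and masses are not known exactly. Their poses are not given: they have to be found in the camera images.
- tub_rim (a point): Open round metal tub, loose, 0.6 kg, upright, 72 mm high, 94 mm across, a balm tin (54 mm across, 21 mm high) on its floor. The neck tapers to 78 mm across at the rim; 4 sprung studs (99 mm across their tips, 11.5 mm below the rim) are pushed in by the lid's inner ridge and spring out behind it. Point: centre of the mouth, level with the rim; z up.
- lid_center (a point): Larger metal lid, fits the tub at any yaw: loose, 90 g, 109 mm across, lying lip down. Plate 4 mm thick, its top 28 mm above the lip; on it a wooden knob 30 mm across, 29 mm tall. Skirt mouth 104 mm, centres itself from 5 mm off. Home: plate rests on the rim, lip 24 mm below it; it resists with 6 to 8 N some 10 mm above home, then snaps past. Point: on the axis, top of plate, foot of knob; z up.
- small_lid_center (a point): The other lid, which belongs to a smaller tub and is to be left alone: same make and same knob, 75 mm across, 57 mm high in all, loose, lying lip down. The point is on the axis at the top of its plate, 28 mm above its lip; z points up.

How it is judged:
At the end, for the whole second after the job is handed in: The larger lid is snapped onto the tub: its plate's underside within 3 mm of the rim, centred within 10 mm, level with the rim within 3 degrees; the tub stands upright on the table (within 6 degrees) within 60 mm of where it stood, and the smaller lid is within 30 mm of where it lay (z of lid_center in the frame of tub_rim between 0 and 0.007 m and horizontal distance between lid_center and tub_rim below 0.01 m and angle between the z axis of lid_center and the z axis of tub_rim, either way round below 0.05 rad and angle between tub_rim's own z axis and vertical below 0.1 rad and height (world z) of tub_rim below 0.08 m and distance of tub_rim from where it was at the start of the episode below 0.06 m and distance of small_lid_center from where it was at the start of the episode below 0.03 m); the robot touches nothing.
It also fails if it takes over 35 s, if anything falls off the work surface, if the arm or the gripper's body presses on something with over 40 N, if the wrist force passes 120 N, or if a joint passes its speed limit or range.

### The arm

A 7-joint arm with a two-finger parallel gripper is mounted at the origin on a cart in front of the work surface, level with it; the furniture and walls round the work are solid. World frame = base frame: x ahead of the robot, y to its left, z up, the work surface at z = 0. Lengths are in m, angles in rad, forces in N, time in s.
With the tool pointing down it reaches from about 0.425 to 0.925 m from the base axis. Payload 6.8 kg.
Tool frame: the origin (TCP) lies midway between the tips of the shut fingers; the grasp point (between the pads) lies bot.grip_point_offset behind it (bot.grip_point_offset is the distance from the TCP to the grasp point, in m); z points along the fingers, y is the line along which they close (so a half turn about z gives the same grasp; the last joint's range is limited). The gripper opens to 85 mm and grips with 20 to 120 N. Pads are 22 mm wide; open, the fingers measure 114 mm over their backs; the gripper's body (76 mm by 85 mm) begins 54 mm behind the grasp point. The pads swing forward as they close: fully open they stand 13 mm farther back than shut.
Start: joints at [-1.271, 0.477, 0.022, 1.555, -0.011, 1.109, -0.083], TCP at [0.268, 0.62, 0.231] pointing down, gripper open.
Joint ranges: [-2.96, 2.96], [-0.34, 2.1], [-1.41, 1.46], [0.24, 2.44], [-1.37, 4.51], [0.17, 1.92], [-2.96, 2.96]. Speed limits (rad/s): [2.39, 2.39, 3.14, 3.14, 3.14, 3.14, 3.14].

### API

Orientations are given as a unit quaternion [w, x, y, z].
In Python, from station import get_obs, cams, job, bot gives the robot as it stands.
- The arm moves only by the tool arm_command, never from a script. Its argument "rows" is a list that holds one entry, the list of rows, each a list of 5 numbers: the finger opening in mm, from 0 to 85.4, then the shift along the world's x, y, z in units of 60 mm (1.0 is 60 mm), then the turn about the world's z in units of 0.08 rad (1.0 is 0.08 rad). In form: [[[grip, x, y, z, turn], ...]]. A call has exactly 10 rows; each row shifts and turns the commanded pose from where the row before left it; what a row does not reach is not made up. A row lasts 1/8 s, in which the tool goes at most 62.5 mm and 10.7 degrees, less where a joint would pass 70% of its speed; a pose out of reach is approached as far as the arm can. A call with a number of a shift or a turn outside -1 to 1 is refused whole. A call with a gripper value outside its range is refused whole. The fingers move at their own pace and stop on an object; "newtons" is the grip in N (left out, the last holds). Time passes only in rows, so rows that do not move let the fingers close, or fill a call up. It gives the time, the measured TCP pose, the force, the opening and the grip force at its end, in the units of the state.
- get_obs(): the state, without advancing time (a new reading comes with each control period).
- cams.read_camera(name): name is "scene" or "top"; returns the picture (420x560x3 uint8, red, green, blue); there is no depth.
- cams.camera_params(name): a dict with "K" (3x3 intrinsics, pixels), "k1" (the pictures are not rectified: a ray, as slopes to the right and down, at radius r is drawn at 1 + k1 r^2 times it, then the intrinsics apply), "extrinsics" (4x4, takes a point from camera to world coordinates). Camera axes: x right, y down, z forward; pixel columns grow to the right and rows downward; lengths in m; the calibration is good to about 2 mm. A picture is of the moment at which its call begins. camera_params takes no time and is no camera call.
- job.hand_in(): hands the job in; it is judged then, once.
The state is a dict: "t": time; "q": joint angles; "joint_vel": joint speeds; "joint_torque": joint torques, N m; "eef_pos": TCP position; "tool_rot": TCP orientation; "contact_force": force on the tool from outside, world axes, zero at the start; "torque": the same for the moment, N m; "gripper_width": opening from 0.0 (shut) to 1.0 (fully open); "grasp_force": force on a finger pad.
Only numpy, scipy, OpenCV 4.12 (cv2) and the standard library are available. Lean on these libraries where they do the work, as an engineer would, in place of code of your own. Each camera call takes 0.05 s, during which the arm holds its last target. There are 200 camera calls.

## Working session

There is one attempt and no reset: what is moved stays moved. The work goes in short steps, Python scripts to look and compute and a tool call to move; the robot and the scene stay as the last step left them, time stands still between calls to the robot, and variables do not carry over. Pictures are saved under pics/ and viewed, at most 10 in all, crops included, and the job is handed in when it is done.

Besides the shell and the picture viewer there is one more tool, called after "Emit:" as name(argument=value, ...) on one line, values as JSON. arm_command: Moves the arm, as the interface text tells. Its arguments: {"type":"object","properties":{"rows":{"type":"array"},"newtons":{"type":"number"}},"required":["rows"]}

```bash
mkdir -p pics; cat > h.py <<'E'
import numpy as np, cv2
from station import get_obs, cams, job, bot
def ray(cam,u,v):
    p=cams.camera_params(cam);K=np.array(p["K"]);D=np.array([p["k1"],0,0,0,0.])
    n=cv2.undistortPoints(np.array([[[u,v]]],float),K,D)[0,0]
    E=np.array(p["extrinsics"]);d=E[:3,:3]@[n[0],n[1],1];return E[:3,3],d
def onz(cam,u,v,z):
    o,d=ray(cam,u,v);return o+d*(z-o[2])/d[2]
def proj(cam,P):
    p=cams.camera_params(cam);E=np.linalg.inv(np.array(p["extrinsics"]))
    q,_=cv2.projectPoints(np.array(P,float).reshape(-1,1,3),cv2.Rodrigues(E[:3,:3])[0],E[:3,3],np.array(p["K"]),np.array([p["k1"],0,0,0,0.]));return q[:,0]
E
python3 - <<'E'
from h import *
o=get_obs();print(o,bot.grip_point_offset)
ims=[]
for c in("scene","top"):
    im=cams.read_camera(c);cv2.imwrite(f"pics/{c}0.png",im[:,:,::-1]);print(c,cams.camera_params(c))
E
```

```text
{'t': 0.0, 'q': array([-1.271102  ,  0.47782881,  0.02233543,  1.55649294, -0.01148653,
        1.10931998, -0.08310883]), 'joint_vel': array([ 0.00090268, -0.00122641,  0.00089606,  0.001015  , -0.00140771,
       -0.00067675,  0.000989  ]), 'joint_torque': array([-8.49341359e-04, -5.96459413e+01,  1.60752095e+00, -2.81205386e+01,
        1.23738527e-02,  9.10616247e-03,  2.01133821e-05]), 'eef_pos': array([0.26746565, 0.61906892, 0.23028889]), 'tool_rot': array([-1.18092600e-04,  2.02476337e-01,  9.79286684e-01, -9.53146706e-04]), 'contact_force': array([ 0.16060345, -0.24703013,  0.04970493]), 'torque': array([-0.02053337, -0.01343836,  0.0282999 ]), 'grasp_force': 0.0, 'gripper_width': 0.9998584731507709} 0.0187
scene {'K': array([[496.02270657,   0.        , 276.62895946],
       [  0.        , 496.02270657, 210.89398135],
       [  0.        ,   0.        ,   1.        ]]), 'k1': 0.05104621065606726, 'extrinsics': array([[ 0.877764  , -0.36030538,  0.31576953,  0.12844728],
       [-0.47909039, -0.66241258,  0.57591838, -0.66326478],
       [ 0.00166322, -0.65680256, -0.75406076,  0.98375525],
       [ 0.        ,  0.        ,  0.        ,  1.        ]])}
top {'K': array([[494.48650915,   0.        , 275.02012491],
       [  0.        , 494.48650915, 208.99673132],
       [  0.        ,   0.        ,   1.        ]]), 'k1': -0.020460021725606035, 'extrinsics': array([[ 0.01447062, -0.99461822,  0.10259235,  0.36785375],
       [-0.99987519, -0.01374337,  0.00779212,  0.00223705],
       [-0.00634022, -0.10269231, -0.99469296,  1.18409649],
       [ 0.        ,  0.        ,  0.        ,  1.        ]])}
```

View pics/scene0.png

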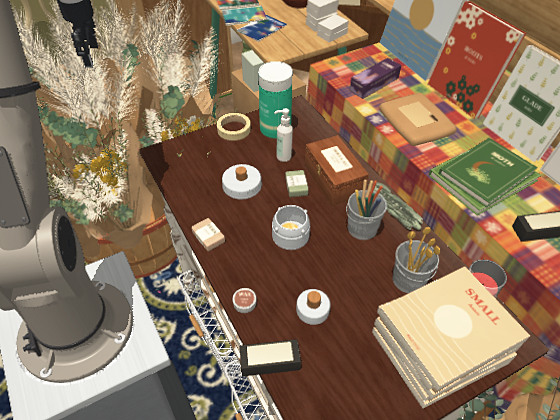

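View pics/top0.png

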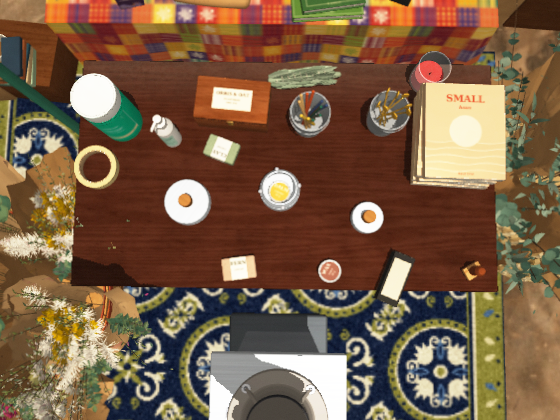

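The larger lid is at scene (241,181) and top (187,202). The tub is at scene (291,227) and top (280,189), and the small lid at scene (313,305) and top (367,217). Next I'll measure the knob tops, plates and rim.

```bash
python3 - <<'E'
from h import *
def blob(m,u,v,r):
    w=np.zeros(m.shape,np.uint8);cv2.circle(w,(u,v),r,255,-1);m=cv2.bitwise_and(m,w)
    cs,_=cv2.findContours(m,cv2.RETR_EXTERNAL,cv2.CHAIN_APPROX_NONE);return max(cs,key=cv2.contourArea)
def tri(a,b):
    (o1,d1),(o2,d2)=ray("scene",*a),ray("top",*b)
    s=np.linalg.lstsq(np.c_[d1,-d2],o2-o1,rcond=None)[0]
    p,q=o1+s[0]*d1,o2+s[1]*d2;return (p+q)/2,np.linalg.norm(p-q)
S={"lid":{"scene":(241,178),"top":(187,202)},"small":{"scene":(313,303),"top":(367,217)},"tub":{"scene":(291,222),"top":(280,189)}}
vis=[]
for n,d in S.items():
  kn={}
  for c,(u,v) in d.items():
    im=cv2.imread(f"pics/{c}0.png");hsv=cv2.cvtColor(im,cv2.COLOR_BGR2HSV)
    if n!="tub":
        k=blob(cv2.inRange(hsv,(3,110,60),(22,255,255)),u,v,18)
        M=cv2.moments(k);kn[c]=(M["m10"]/M["m00"],M["m01"]/M["m00"])
        print(n,c,"knob",kn[c],cv2.boundingRect(k),"onz.05",onz(c,*kn[c],.05 ).round(4))
    # plate/pale outline
    p=blob(cv2.inRange(hsv,(0,0,95),(180,75,255)),u,v,32)
    h=np.array([onz(c,*q,.028 if n!="tub" else .072)[:2] for q in p[:,0].astype(float)])
    (cx,cy),r=cv2.minEnclosingCircle((h*1000).astype(np.float32))
    print(n,c,"plate",cv2.boundingRect(p),"circle mm",round(cx,1),round(cy,1),"dia",round(2*r,1))
    crop=im[v-35:v+35,u-35:u+35].copy()
    vis.append(cv2.resize(crop,None,fx=3.8,fy=3.8,interpolation=cv2.INTER_CUBIC))
  if kn: print("tri",tri(kn["scene"],kn["top"]))
cv2.imwrite("pics/crops.png",np.vstack([np.hstack(vis[0::2]),np.hstack(vis[1::2])]))
E
```

```text
lid scene knob (240.9921752738654, 173.23630672926444) (236, 167, 11, 14) onz.05 [0.4998 0.2125 0.05  ]
lid scene plate (222, 164, 40, 36) circle mm 494.5 207.6 dia 133.4
lid top knob (184.87801418439713, 199.96453900709218) (179, 194, 13, 13) onz.05 [0.503 0.22  0.05 ]
lid top plate (164, 179, 47, 47) circle mm 500.9 219.2 dia 113.1
tri (array([0.50401272, 0.22206756, 0.03971253]), np.float64(0.0003552184665417781))
small scene knob (313.609756097561, 299.1930894308943) (307, 291, 14, 17) onz.05 [ 0.4685 -0.2101  0.05  ]
small scene plate (296, 289, 35, 36) circle mm 467.4 -213.8 dia 88.8
small top knob (368.5625, 216.1347222222222) (362, 210, 14, 13) onz.05 [ 0.4713 -0.2044  0.05  ]
small top plate (351, 202, 33, 32) circle mm 470.5 -203.9 dia 78.6
tri (array([ 0.47189164, -0.20587304,  0.04124926]), np.float64(0.00041600404229984146))
tub scene plate (272, 205, 38, 45) circle mm 515.5 -24.5 dia 137.2
tub top plate (258, 167, 43, 44) circle mm 529.5 1.5 dia 101.2
```

View pics/crops.png

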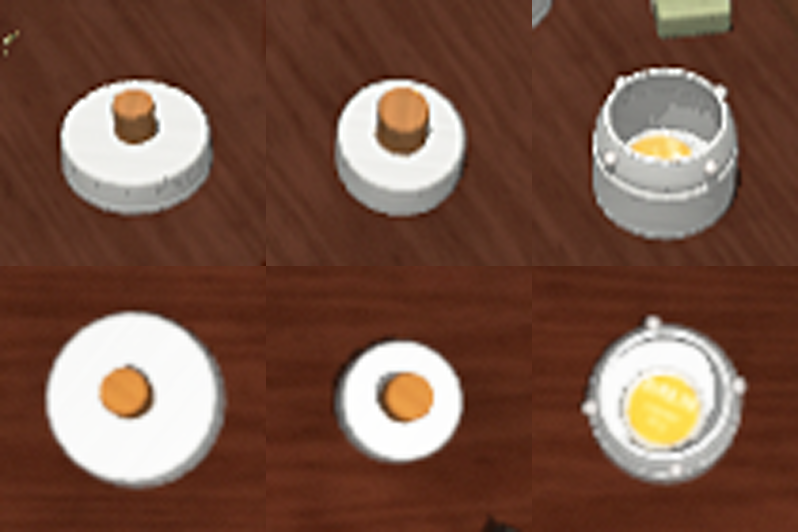

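Both views agree on identity: the left lid is the wide one, and the tub shows four studs. Next I'll triangulate from the crop features: stud-pair midpoints, knob tops and plate centre.

```bash
python3 - <<'E'
from h import *
def c2p(x,y,col,row,u,v): return ((x-266*col+.5)/3.8-.5+u-35,(y-266*row+.5)/3.8-.5+v-35)
def tri(a,b):
    (o1,d1),(o2,d2)=ray("scene",*a),ray("top",*b)
    s=np.linalg.lstsq(np.c_[d1,-d2],o2-o1,rcond=None)[0];p,q=o1+s[0]*d1,o2+s[1]*d2
    return ((p+q)/2).round(4),np.linalg.norm(p-q).round(4)
def both(n,a,b,z): print(n,tri(a,b),"scene@z",onz("scene",*a,z)[:2].round(4),"top@z",onz("top",*b,z)[:2].round(4))
both("studs",c2p(666,124.5,2,0,291,222),c2p(664,395.5,2,1,280,189),.0605)
both("rim",c2p(668,114,2,0,291,222),c2p(664,394,2,1,280,189),.072)
both("knobtop",c2p(134,105,0,0,241,178),c2p(126,392,0,1,187,202),.057)
both("plate",c2p(136,132,0,0,241,178),c2p(132,398.5,0,1,187,202),.028)
# plate from bright mask, top view
for n,(u,v) in {"lid":(187,202),"small":(367,217)}.items():
    im=cv2.imread("pics/top0.png");g=cv2.cvtColor(im,cv2.COLOR_BGR2GRAY);m=(g>205).astype(np.uint8)
    w=np.zeros_like(m);cv2.circle(w,(u,v),32,1,-1);cs,_=cv2.findContours(m*w,cv2.RETR_EXTERNAL,cv2.CHAIN_APPROX_NONE)
    k=max(cs,key=cv2.contourArea);e=cv2.fitEllipse(k);p=onz("top",*e[0],.028);dx=onz("top",e[0][0]+1,e[0][1],.028)-p
    print(n,p.round(4),"dia mm",np.array(e[1])*np.linalg.norm(dx)*1000)
o=get_obs();R=cv2  # yaw
w,x,y,z=o["tool_rot"];print("finger axis y:",[2*(x*y-w*z),1-2*(x*x+z*z)])
E
```

```text
studs (array([0.533 , 0.0018, 0.0596]), np.float64(0.0003)) scene@z [0.5324 0.0012] top@z [0.533  0.0018]
rim (array([0.5331, 0.0016, 0.07  ]), np.float64(0.0013)) scene@z [ 5.328e-01 -1.000e-04] top@z [0.5322 0.0018]
knobtop (array([0.503 , 0.2196, 0.0534]), np.float64(0.0002)) scene@z [0.5017 0.2162] top@z [0.5025 0.2189]
plate (array([0.5029, 0.2209, 0.0254]), np.float64(0.0014)) scene@z [0.5026 0.2182] top@z [0.502  0.2206]
lid [0.5028 0.221  0.028 ] dia mm [100.09099437 101.93701446]
small [ 0.4713 -0.2055  0.028 ] dia mm [68.59603719 70.25121261]
finger axis y: [np.float64(0.39660900554959844), np.float64(0.9179861596755537)]
```

Estimates: lid (0.5025, 0.2195) and tub (0.533, 0.0013), with the heights consistent with the sizes given. I'll move above the lid first.

Emit:
arm_command(rows=[[[70,0.39,-0.67,-0.1,0],[70,0.39,-0.67,-0.1,0],[70,0.39,-0.67,-0.1,0],[70,0.39,-0.67,-0.1,0],[70,0.39,-0.67,-0.1,0],[70,0.39,-0.67,-0.2,0],[70,0.39,-0.67,-0.2,0],[70,0.39,-0.67,-0.2,0],[70,0.39,-0.67,-0.3,0],[70,0.39,-0.63,-0.3,0]]], newtons=60)

```text
t: 1.35
eef_pos: [0.5022, 0.2185, 0.1287]
tool_rot: [-0.0, 0.203, 0.979, -0.0]
contact_force: [-0.7, 0.1, 0.4]
gripper_width: 0.816
grasp_force: 0.0
```

Emit:
arm_command(rows=[[[70,0,0.01,-0.25,0],[70,0,0.01,-0.25,0],[70,0,0,-0.25,0],[70,0,0,-0.25,0],[70,0,0,-0.2,0],[70,0,0,-0.2,0],[70,0,0,-0.15,0],[70,0,0,-0.08,0],[70,0,0,0,0],[70,0,0,0,0]]])

```text
t: 2.6
eef_pos: [0.502, 0.2214, 0.0319]
tool_rot: [0.0, 0.203, 0.979, 0.0]
contact_force: [-0.6, 0.3, 0.7]
gripper_width: 0.824
grasp_force: 0.0
```

Emit:
arm_command(rows=[[[20,0,0,0,0],[20,0,0,0,0],[20,0,0,0,0],[20,0,0,0,0],[20,0,0,0,0],[20,0,0,0,0],[20,0,0,0,0],[20,0,0,0,0],[20,0,0,0,0],[20,0,0,0,0]]])

```text
t: 3.85
eef_pos: [0.5019, 0.2214, 0.032]
tool_rot: [0.0, 0.203, 0.979, 0.0]
contact_force: [-1.7, 0.4, 6.2]
gripper_width: 0.331
grasp_force: 58.8
```

```bash
python3 - <<'E'
from h import *
a=cams.read_camera("scene")[110:250,180:320];b=cams.read_camera("top")[130:270,120:260]
cv2.imwrite("pics/g.png",cv2.resize(np.hstack([a,b]),None,fx=2.8,fy=2.8)[:,:,::-1])
E
```

```text
(no output)
```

View pics/g.png

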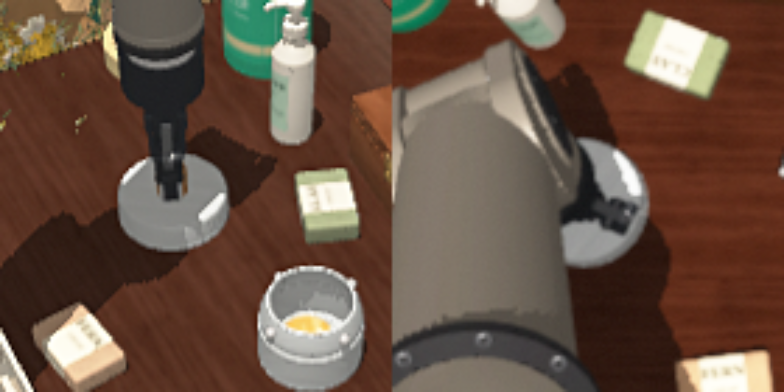

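The grip holds: opening is 28 mm, grip force 59 N, and the lid looks level. I'll lift and carry it over the tub.

Emit:
arm_command(rows=[[[20,0,0,0.15,0],[20,0,0,0.3,0],[20,0,0,0.3,0],[20,0,0,0.3,0],[20,0,0,0.3,0],[20,0,0,0.3,0],[20,0,0,0.2,0],[20,0,0,0.1,0],[20,0,0,0,0],[20,0,0,0,0]]])

```text
t: 5.2
eef_pos: [0.5013, 0.2211, 0.1479]
tool_rot: [-0.0, 0.202, 0.979, -0.0]
contact_force: [0.5, -0.2, -1.0]
gripper_width: 0.331
grasp_force: 59.2
```

Emit:
arm_command(rows=[[[20,0.03,-0.2,0,0],[20,0.06,-0.4,0,0],[20,0.08,-0.55,0,0],[20,0.08,-0.55,0,0],[20,0.08,-0.55,0,0],[20,0.08,-0.55,0,0],[20,0.06,-0.45,0,0],[20,0.04,-0.3,0,0],[20,0.01,-0.1,0,0],[20,0,-0.02,0,0]]])

```text
t: 6.45
eef_pos: [0.5328, 0.0014, 0.1484]
tool_rot: [-0.0, 0.202, 0.979, 0.0]
contact_force: [0.3, 0.3, -0.4]
gripper_width: 0.334
grasp_force: 59.2
```

```bash
python3 - <<'E'
from h import *
print(get_obs()["eef_pos"])
a=cams.read_camera("scene")[130:270,220:360];b=cams.read_camera("top")[120:260,210:350]
cv2.imwrite("pics/m.png",cv2.resize(np.hstack([a,b]),None,fx=2.8,fy=2.8)[:,:,::-1])
E
```

```text
[0.53282597 0.00142293 0.14838771]
```

View pics/m.png

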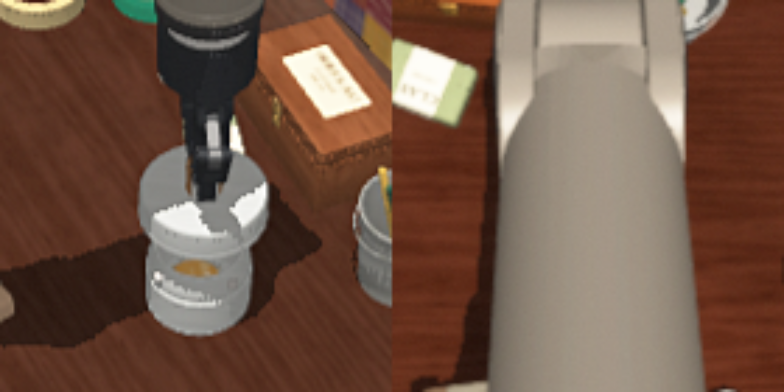

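The lid hangs level over the tub. The plate ellipse in the scene crop spans x 139–269 and y 145–236, and the top view is hidden by the arm. I'll check its centre against the tub.

```bash
python3 - <<'E'
from h import *
def P(x,y): return x/2.8-.3+220,y/2.8-.3+130
for z in(.140,.144,.148): print(z,onz("scene",*P(204,190.5),z).round(4))
l,r=onz("scene",*P(139,192),.144),onz("scene",*P(269,190),.144);print(np.linalg.norm(l-r),(l+r)/2)
print(proj("scene",[[.5328,.0013,.144],[.5328,.0013,.072],[.533,.0013,0.03]]),P(204,190.5),P(198.5,290))
E
```

```text
0.14 [ 0.5334 -0.001   0.14  ]
0.144 [ 0.5315 -0.0042  0.144 ]
0.148 [ 0.5296 -0.0073  0.148 ]
0.10672596369857892 [ 0.53121746 -0.00468621  0.144     ]
[[291.87264802 195.99289075]
 [291.13154236 216.25085354]
 [290.80058746 227.21235304]] (292.5571428571429, 197.7357142857143) (290.59285714285716, 233.2714285714286)
```

Within about 2 mm, which is inside the 5 mm self-centring. I'll lower it to just above the studs.

Emit:
arm_command(rows=[[[20,0,0.02,-0.15,0],[20,0,0,-0.15,0],[20,0,0,-0.15,0],[20,0,0,-0.1,0],[20,0,0,-0.1,0],[20,0,0,-0.08,0],[20,0,0,-0.08,0],[20,0,0,-0.05,0],[20,0,0,0,0],[20,0,0,0,0]]])

```text
t: 7.8
eef_pos: [0.533, 0.0022, 0.097]
tool_rot: [0.0, 0.202, 0.979, 0.0]
contact_force: [-0.1, -0.6, -1.3]
gripper_width: 0.33
grasp_force: 59.2
```

Emit:
arm_command(rows=[[[20,0,0,-0.04,0],[20,0,0,-0.04,0],[20,0,0,-0.04,0],[20,0,0,-0.04,0],[20,0,0,-0.04,0],[20,0,0,-0.03,0],[20,0,0,0,0],[20,0,0,0,0],[20,0,0,0,0],[20,0,0,0,0]]])

```text
t: 9.05
eef_pos: [0.5324, 0.0023, 0.0827]
tool_rot: [-0.001, 0.202, 0.979, -0.0]
contact_force: [-0.8, 0.4, -6.4]
gripper_width: 0.333
grasp_force: 59.5
```

The force is now downward, so the snap is pulling the lid home. I'll follow it down until it seats.

Emit:
arm_command(rows=[[[20,0,0,-0.02,0],[20,0,0,-0.02,0],[20,0,0,-0.02,0],[20,0,0,-0.02,0],[20,0,0,0,0],[20,0,0,0,0],[20,0,0,0,0],[20,0,0,0,0],[20,0,0,0,0],[20,0,0,0,0]]])

```text
t: 10.3
eef_pos: [0.5332, 0.0022, 0.0799]
tool_rot: [0.0, 0.203, 0.979, 0.0]
contact_force: [-7.5, 1.6, 14.3]
gripper_width: 0.33
grasp_force: 62.0
```

Seated at the expected TCP height of 0.080 m, with 14 N up. I'll ease off, open and rise.

Emit:
arm_command(rows=[[[20,0,0,0.03,0],[20,0,0,0,0],[60,0,0,0,0],[60,0,0,0,0],[60,0,0,0,0],[60,0,0,0,0],[60,0,0,0,0],[60,0,0,0,0],[60,0,0,0,0],[60,0,0,0,0]]])

```text
t: 11.55
eef_pos: [0.5329, 0.0023, 0.0801]
tool_rot: [-0.0, 0.202, 0.979, 0.0]
contact_force: [-0.5, -0.1, -0.1]
gripper_width: 0.704
grasp_force: 0.0
```

Emit:
arm_command(rows=[[[60,0,0,0.2,0],[60,0,0,0.4,0],[60,0,0,0.5,0],[60,0,0,0.5,0],[60,0,0.5,0.3,0],[60,0,0.7,0,0],[60,0,0.7,0,0],[60,0,0.7,0,0],[60,0,0.4,0,0],[60,0,0,0,0]]])

```text
t: 12.8
eef_pos: [0.5326, 0.1846, 0.1948]
tool_rot: [0.0, 0.201, 0.98, 0.001]
contact_force: [0.4, -0.3, -0.1]
gripper_width: 0.702
grasp_force: 0.0
```

```bash
python3 - <<'E'
from h import *
print(get_obs()["t"])
a=cams.read_camera("scene")[130:340,220:360];b=cams.read_camera("top")[90:300,250:390]
cv2.imwrite("pics/f.png",cv2.resize(np.hstack([a,b]),None,fx=2.8,fy=2.8)[:,:,::-1])
E
```

```text
12.8
```

View pics/f.png

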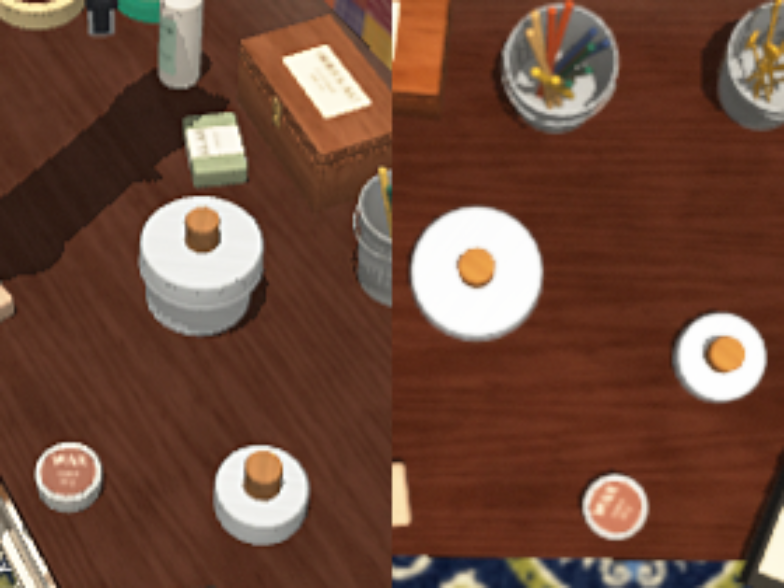

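The lid sits flat and centred on the tub at top pixel (280,187), where the tub stood. The small lid at (367,217) is unmoved and the gripper is clear.

```bash
python3 -c "
from station import job
print(job.hand_in())"
```

```text
the job is handed in; nothing more can be done
None
```

The larger lid is snapped flat onto the tub where it stood, the smaller lid was not touched, the gripper is clear, and the job was handed in at about 13 s; the hand-in returned no verdict.

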